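Start and screw home the filler cap of a parts-wash unit

TASK

Close the filler of the parts-wash unit: take the cap with the red wing bar from the work mat, set it level on the threaded filler neck, turn it backwards (anticlockwise seen from above) under light pressure until it drops through its thread start, then screw it forwards (clockwise) until it is fully home at its stop. Do not force it, and leave the small parts on the mat where they are; let go of the cap when it is closed.

Things in the scene. Friction and masses are not known exactly. Their poses are not given: they have to be found in the camera images.
- cap: Black filler cap, 66 mm wide, 0.08 to 0.14 kg, standing mouth down on the 3 mm steel mat. Origin: centre of its underside (skirt rim); z up. Its disc top is 29 mm above the origin. Inside the skirt (bore 61 mm) three lugs, 4 mm high, 10 deg wide, 120 deg apart, stand 5 mm inwards, flush with the rim: not visible from above, their angle to the bar not given.
- cap_bar (a point): Centre of the cap's red wing bar, 42.5 mm above the cap's underside. The bar is 52 mm long along the cap's x, 14 mm thick along its y and 27 mm high, from the disc up to 56 mm above the underside. Pinch it from above with the fingers closing along the cap's y, the fingertips just above the disc. Turning either way by the bar needs little moment (0.1 to 0.2 N m).
- unit: Parts-wash unit, fixed: white case 200 x 300 mm, deck 110 mm high. Origin under the case's centre, z up. The filler axis is at x -20, y -75 mm in its frame; a tank cover handle (138 mm high) is 145 mm from that axis. Cap and unit must never press on each other with over 90 N: push with under 15 N, stop when the moment about z changes by 0.2 to 0.5 N m.
- neck_rim (a point): Centre of the filler neck's chamfered rim, on the filler axis, 30.5 mm above the deck; a black sprung seal ring stands 4.5 mm higher. Steel neck 48 mm thick, 58 mm over its three-start right-hand thread: ridges 4 mm thick, 94 deg long, falling 4.5 mm clockwise (from above) to a 4.5 deg wide stop rib, then a 21.5 deg open gap. The neck's angle differs each time and is not given.
- cap_riding (a point): On the filler axis, 12.5 mm above cap_home: the highest the cap's origin stands while its lugs ride on top of the ridges (8 mm over home at their low ends, 11.5 on a stop rib). Backing climbs the ridge to its start, where the cap falls through the gap. Turned forwards while riding it runs on to a stop rib and feels tight, though high. Backed on past the gap it meets solid metal too.
- cap_dropped (a point): On the filler axis, 3 mm above cap_home: the cap's origin once it has dropped through the thread start and lies on the seal. The seal's spring yields about 1.8 N per mm (4 mm at most). The cap may be let go here to take a new grip, and anywhere along the thread: it stays put.
- cap_home (a point): On the filler axis, 8 mm above the deck: the cap's origin when it is fully home (within 1 mm counts). x, y, z as the unit's. From the gap this takes 94 to 106 deg of clockwise turning, until the lugs meet the stop ribs and the moment rises; the thread draws the cap down the last 3 mm against the seal (about 6 N). Cap and neck have 1.5 mm clearance all round.
- fitting: Bystander: small brass fitting, 22 mm wide and 22 mm high, on the far part of the mat. Origin: centre of its underside.
- ring: Bystander: black plastic ring, 30 mm wide, 10 mm high, on the far part of the mat. Origin: centre of its underside.
- stopper: Bystander: white plastic stopper, 26 mm wide, 14 mm high, on the far part of the mat. Origin: centre of its underside.
Mind the look-alikes: they are no part of the job. What is meant by the cap is not blue, orange or purple, and is the larger of those in its own colour.

How it is judged:
By the outcome, as a careful person would: the job done as asked, in the order asked, and still so for the second after the job is handed in, with the robot touching nothing.
It also fails if it takes over 72 s, if anything falls off the work surface, if the arm or the gripper's body presses on something with over 40 N, if the wrist force passes 120 N, or if a joint passes its speed limit or range.

ROBOT

A 6-joint arm with a two-finger parallel gripper is mounted at the origin on the work surface. World frame = base frame: x ahead of the robot, y to its left, z up, the work surface at z = 0. Lengths are in m, angles in rad, forces in N, time in s.
With the tool pointing down it reaches from about 0.425 to 0.95 m from the base axis. Payload 3.5 kg.
Tool frame: the origin (TCP) lies between the finger pads; the fingertips stand 22 mm ahead of it and the grasp point (between the pads) lies 3 mm ahead of it (ctrl.nose_length is the z of the fingertips in the tool frame, in m); z points along the fingers, y is the line along which they close (so a half turn about z gives the same grasp; the last joint's range is limited). The gripper opens to 85 mm and grips with 20 to 120 N. Pads are 22 mm wide; open, the fingers measure 114 mm over their backs; the gripper's body (76 mm by 85 mm) begins 54 mm behind the grasp point. The pads swing forward as they close: fully open they stand 13 mm farther back than shut.
Start: joints at [-1.269, 0.286, 1.577, -0, 1.279, -0.15], TCP at [0.295, -0.607, 0.253] pointing down, gripper open.
Joint ranges: [-2.77, 2.77], [-0.9, 2.22], [0.21, 2.48], [-1.53, 4.67], [0.24, 2.81], [-2.84, 2.84]. Speed limits (rad/s): [2.79, 2.79, 3.14, 3.14, 3.14, 3.14].

INTERFACE

Orientations are given as a unit quaternion [x, y, z, w].
In Python, from plant import ctrl gives the robot as it stands. The module is installed in compiled form; this text tells all that it offers.
- The arm moves only by the tool send_rows, never from a script. Its argument "rows" is text: rows parted by semicolons, each of 7 numbers parted by spaces: the turn, a rotation vector about the tool's x, y, z in parts of the range, where 1.0 means 90 degrees, then the shift along the tool's x, y, z in parts of the range, where 1.0 means 1000 mm, then the opening, from -1 (shut) to 1 (fully open). A call has 1 to 8 rows; each row is the pose to reach, as a shift and turn from the pose commanded when the call began, along the tool's axes at that moment; what a row does not reach only later rows make up. A row lasts 1/8 s, in which the tool goes at most 62.5 mm and 10.7 degrees, less where a joint would pass 70% of its speed; a pose out of reach is approached as far as the arm can. A call with a gripper value outside its range is refused whole. The fingers move at their own pace and stop on an object; "grip_force" is the grip in N (left out, the last holds). Time passes only in rows, so rows that repeat a pose let the fingers close. It gives the time, the measured TCP pose, the force, the opening and the grip force at its end, in the units of the state.
- ctrl.get_state(): the state, without advancing time (a new reading comes with each control period).
- ctrl.read_camera(name): name is "scene" or "top" or "wrist"; returns a dict with "color" (384x512x3 uint8, red, green, blue), "fx", "fy", "cx", "cy" (pixels), "extrinsics" (4x4, takes a point from world to camera coordinates). Camera axes: x right, y down, z forward; pixel columns grow to the right and rows downward; lengths in m; the calibration is good to about 2 mm. A picture is of the moment at which its call begins. There is no depth.
- ctrl.sign_off(): hands the job in; it is judged then, once.
Trained networks look in a picture, given as the dict that the camera call returned (one of the last four; its "shot" number tells which), for a name from the list of things; names that differ only in an ending like _2 or _b are one class to them, and where a whole thing is asked for, a point or a joint stands for the part that bears it (a point fixed in the world has none). Each returns a list of dicts, best first, with "p" (0 to 1); they miss things now and then, are a little off and sometimes report something else, mostly with a low value. They report only what shows in the picture. A call takes as long as a camera call. They do not tell look-alikes from the thing itself.
- ctrl.look_for(picture, target): "position" ([x, y, z] in m, in the coordinates of the camera as it stood for that picture, good to about 4 mm: the middle of the surface that is visible of it).
The state is a dict: "time": time; "qpos": joint angles; "dq": joint speeds; "joint_efforts": joint torques, N m; "eef_pos": TCP position; "tcp_rot": TCP orientation; "contact_force": force on the tool from outside, world axes, zero at the start; "wrist_torque": the same for the moment, N m; "opening": opening from 0.0 (shut) to 1.0 (fully open); "finger_force": force on a finger pad.
Only numpy, scipy, OpenCV 4.12 (cv2) and the standard library are available. Lean on these libraries where they do the work, as an engineer would, in place of code of your own. Each camera call takes 0.05 s, during which the arm holds its last target. There are 200 camera calls.

## Working session

There is one attempt and no reset: what is moved stays moved. The work goes in short steps, Python scripts to look and compute and a tool call to move; the robot and the scene stay as the last step left them, time stands still between calls to the robot, and variables do not carry over. Pictures are saved under pics/ and viewed, at most 10 in all, crops included, and the job is handed in when it is done.

Besides the shell and the picture viewer there is one more tool, called after "Call:" in YAML: its name, and indented under it one key for each argument. send_rows: Moves the arm, as the interface text tells. Its arguments: {"type":"object","properties":{"rows":{"type":"string"},"grip_force":{"type":"number"}},"required":["rows"]}

```bash
mkdir -p pics; cat > h.py <<'E'
import numpy as np, cv2
from plant import ctrl
from scipy.spatial.transform import Rotation as R
def w(pic,p):
    return np.linalg.inv(pic["extrinsics"])@np.append(p,1)
def px(pic,P):
    c=pic["extrinsics"]@np.append(P,1); return np.round([pic["fx"]*c[0]/c[2]+pic["cx"],pic["fy"]*c[1]/c[2]+pic["cy"]],1)
def ray(pic,u,v,z):
    T=np.linalg.inv(pic["extrinsics"]); d=T[:3,:3]@[(u-pic["cx"])/pic["fx"],(v-pic["cy"])/pic["fy"],1]; o=T[:3,3]
    return o+d*(z-o[2])/d[2]
def save(pic,n): cv2.imwrite("pics/"+n+".png",pic["color"][:,:,::-1])
def st():
    s=ctrl.get_state()
    for k in s: print(k,np.round(s[k],3))
E
cat > a.py <<'E'
from h import *
st(); print(ctrl.nose_length)
ims=[]
for n in("top","scene"):
    p=ctrl.read_camera(n); ims.append(p["color"])
    print(n,"cam at",np.round(np.linalg.inv(p["extrinsics"])[:3,3],3),p["fx"])
    for t in("cap","cap_bar","unit","neck_rim","fitting","ring","stopper"):
        for r in ctrl.look_for(p,t)[:4]:
            P=w(p,r["position"])[:3]; print(t,round(r["p"],2),np.round(P,4),px(p,P))
cv2.imwrite("pics/top0.png",ims[0][:,:,::-1]);cv2.imwrite("pics/scene0.png",ims[1][:,:,::-1])
E
python3 a.py
```

```text
time 0.0
qpos [-1.269  0.287  1.578  0.     1.279 -0.15 ]
dq [ 0.001  0.    -0.002 -0.001 -0.001 -0.001]
joint_efforts [ 0.0000e+00 -4.0598e+01 -2.9262e+01 -0.0000e+00  6.0000e-03  0.0000e+00]
eef_pos [ 0.295 -0.607  0.252]
tcp_rot [ 0.975  0.224 -0.    -0.001]
contact_force [-0.435 -0.662  0.001]
wrist_torque [-0.015  0.034  0.053]
finger_force 0.0
opening 0.995
0.022
top cam at [ 0.456 -0.081  1.219] 397.44082856828305
cap 0.97 [ 0.3195 -0.2649  0.0307] [311.2 253.7]
cap 0.91 [ 0.5318 -0.2455  0.0313] [303.5 182.4]
cap 0.85 [ 0.7473 -0.1596  0.0331] [274.  111.5]
cap 0.71 [ 0.324  -0.3642  0.0245] [344.  251.6]
cap_bar 0.94 [ 0.3223 -0.2723  0.0265] [313.5 252.6]
cap_bar 0.84 [ 0.5298 -0.2522  0.0342] [305.9 183. ]
cap_bar 0.84 [ 0.7469 -0.1568  0.0315] [273.  111.8]
cap_bar 0.55 [ 0.7251 -0.302   0.0218] [320.5 119.3]
unit 0.69 [0.5562 0.0965 0.1091] [185. 173.]
neck_rim 0.77 [0.5643 0.0967 0.1097] [184.9 170.1]
fitting 0.61 [ 0.5998 -0.1368  0.0172] [266.8 160.7]
scene cam at [ 1.149 -0.192  0.666] 363.9961481966711
cap 0.84 [ 0.5526 -0.2561  0.0365] [182.2 229.8]
cap 0.82 [ 0.7345 -0.3041  0.0221] [163.1 305.9]
cap 0.78 [ 0.7646 -0.1551  0.029 ] [240.1 303.5]
cap 0.73 [ 0.3289 -0.2657  0.0264] [175.5 174.3]
cap_bar 0.78 [ 0.7573 -0.1625  0.0323] [235.7 300. ]
cap_bar 0.75 [ 0.5489 -0.2487  0.0349] [185.5 228.6]
cap_bar 0.72 [ 0.3267 -0.2684  0.0322] [174.2 172.3]
cap_bar 0.63 [ 0.7357 -0.3088  0.0197] [160.9 307.5]
unit 0.76 [0.6188 0.0812 0.1128] [334.3 204.4]
neck_rim 0.67 [0.6143 0.074  0.1102] [330.3 204.4]
fitting 0.41 [0.6133 0.0745 0.1116] [330.4 203.6]
ring 0.58 [ 0.6094 -0.1913  0.0117] [213.7 250.9]
stopper 0.59 [ 0.6016 -0.1403  0.0178] [235.1 243. ]
stopper 0.56 [ 0.6382 -0.2773  0.0161] [175.7 266.2]
```

```bash
python3 -c "
import cv2
a=cv2.imread('pics/top0.png');cv2.imwrite('pics/t1.png',cv2.resize(a[60:300,120:400],(700,600),interpolation=3))"
```

```text
(no output)
```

View pics/t1.png

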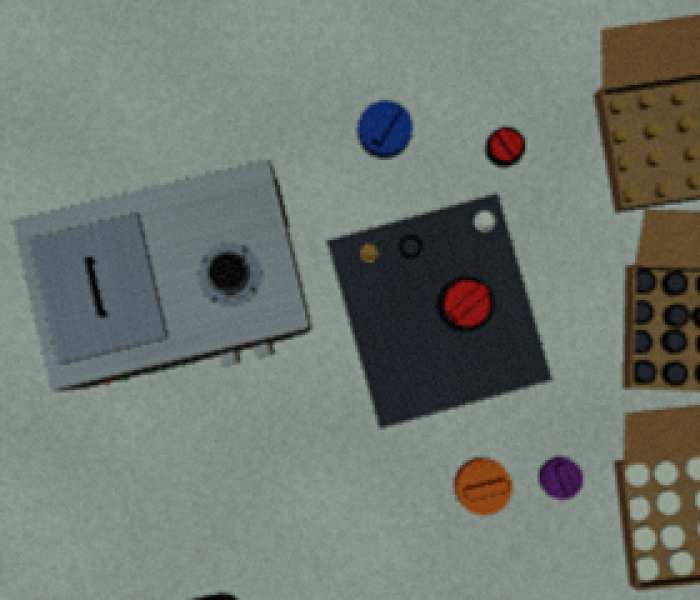

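View pics/scene0.png

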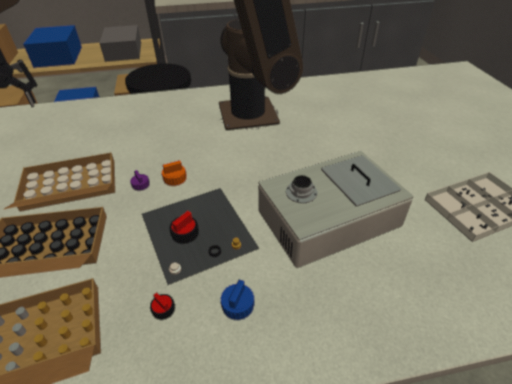

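The cap is the large red one on the dark mat, top-picture px (307,181), scene px (184,228). The neck is at top px (212,169), and the small red, blue, orange and purple ones are decoys. Now I'll triangulate from both views.

```bash
cat >> h.py <<'E'
def go(P,yaw_bar=None,z=None):
    """tool-frame shift & turn to reach world TCP P with tool y (closing) at world angle; level tool"""
    s=ctrl.get_state(); Rt=R.from_quat(s["tcp_rot"]); d=Rt.inv().apply(np.array(P)-s["eef_pos"])*1000
    print("now",np.round(s["eef_pos"],4),"q",np.round(s["qpos"],2),"shift mm",np.round(d,1))
    yw=Rt.apply([0,1,0]); a=np.degrees(np.arctan2(yw[1],yw[0])); print("closing dir world deg",round(a,1))
    if yaw_bar is not None:
        for k in(0,180,-180):
            # world target orientation
            t=np.radians(yaw_bar+k); y=np.array([np.cos(t),np.sin(t),0]); zz=np.array([0,0,-1.]); x=np.cross(y,zz)
            print(k,"rotvec",np.round((Rt.inv()*R.from_matrix(np.c_[x,y,zz])).as_rotvec(degrees=True),1))
E
python3 - <<'E'
from h import *
p=ctrl.read_camera("top"); s=ctrl.read_camera("scene")
c=lambda u,v:(120+u/2.5,60+v/2.5)
print("bar top centre",ray(p,*c(468,302),.059),"disc",ray(p,*c(467,304),.032))
print("neck",ray(p,*c(229,272),.143))
C=[ray(p,*c(*q),.11)[:2] for q in((270,160),(309,328),(52,388),(14,218))]
print(np.round(C,3)); 
C=np.array(C); ctr=C.mean(0); ydir=((C[2]-C[1])+(C[3]-C[0]));ydir/=np.linalg.norm(ydir); xdir=np.array([ydir[1],-ydir[0]])
print("unit",ctr,xdir,"axis",ctr-.02*xdir-.075*ydir, np.linalg.norm(C[2]-C[1]),np.linalg.norm(C[0]-C[1]))
a=ray(p,*c(450,318),.059);b=ray(p,*c(490,290),.059);print("bar ang",np.degrees(np.arctan2(*(b-a)[1::-1])))
print("scene bar",ray(s,184,220,.059),"neck",ray(s,302,182,.143))
go([.535,-.257,.22])
E
```

```text
bar top centre [ 0.53472098 -0.25262673  0.059     ] disc [ 0.53415368 -0.25537043  0.032     ]
neck [0.56401922 0.01912939 0.143     ]
[[ 0.694 -0.024]
 [ 0.504 -0.067]
 [ 0.44   0.219]
 [ 0.63   0.262]]
unit [0.56686286 0.09748868] [0.97605562 0.21752109] axis [0.56365583 0.01993409] 0.29250242762238654 0.19460690994549548
bar ang -55.680977570357804
scene bar [ 0.54410336 -0.24836831  0.059     ] neck [0.56499414 0.02180257 0.143     ]
now [ 0.2947 -0.6073  0.2534] q [-1.27  0.29  1.58  0.    1.28 -0.15] shift mm [ 369.1 -210.2   33.3]
closing dir world deg -64.1
```

Units first: shifts go in shares of 1000 mm and turns go in shares of 90 degrees. So 369 mm / 1000 = 0.369, -210 mm / 1000 = -0.21, -80 degrees / 90 = -0.8889.

Call:
send_rows:
  rows: "0 0 -0.1111 0.045 -0.026 -0.01 1; 0 0 -0.2222 0.09 -0.052 -0.01 1; 0 0 -0.3333 0.14 -0.08 -0.01 1; 0 0 -0.4444 0.185 -0.105 -0.01 1; 0 0 -0.5556 0.235 -0.132 -0.01 1; 0 0 -0.6667 0.285 -0.16 -0.01 1; 0 0 -0.7778 0.33 -0.186 -0.01 1; 0 0 -0.8889 0.369 -0.21 0 1"

```text
time: 1.9
eef_pos: [0.5364, -0.2558, 0.2546]
tcp_rot: [0.6, 0.8, 0.0, 0.001]
contact_force: [-0.5, -0.8, 0.0]
opening: 0.999
finger_force: 0.0
```

```bash
python3 - <<'E'
from h import *
p=ctrl.read_camera("wrist"); save(p,"w1"); print(np.round(np.linalg.inv(p["extrinsics"]),3),p["fx"])
for t in("cap","cap_bar"):
    for r in ctrl.look_for(p,t)[:3]:
        P=w(p,r["position"])[:3]; print(t,round(r["p"],2),np.round(P,4),px(p,P))
go([.535,-.256,.15],34)
E
```

```text
[[ 0.96   0.269  0.08   0.517]
 [ 0.281 -0.921 -0.27  -0.189]
 [ 0.001  0.281 -0.96   0.376]
 [ 0.     0.     0.     1.   ]] 275.5408008916167
cap 0.94 [ 0.7225 -0.2995  0.0206] [372.9 231. ]
cap 0.84 [ 0.3221 -0.2682  0.0343] [ 81.5 127.9]
cap 0.83 [ 0.3291 -0.3573  0.0202] [ 85.7 193.6]
cap_bar 0.93 [ 0.3276 -0.3601  0.0223] [ 83.4 195.6]
cap_bar 0.91 [ 0.7428 -0.1662  0.0268] [431.9 143.9]
cap_bar 0.84 [ 0.5348 -0.2489  0.0387] [254.7 162.2]
now [ 0.5356 -0.2552  0.2527] q [-0.62  0.11  1.78 -0.    1.25 -0.9 ] shift mm [ -0.7  -0.7 102.7]
closing dir world deg 16.1
0 rotvec [ -0.   -0.1 -17.9]
180 rotvec [-1.000e-01  1.000e-01  1.621e+02]
-180 rotvec [-1.000e-01  1.000e-01  1.621e+02]
```

View pics/w1.png

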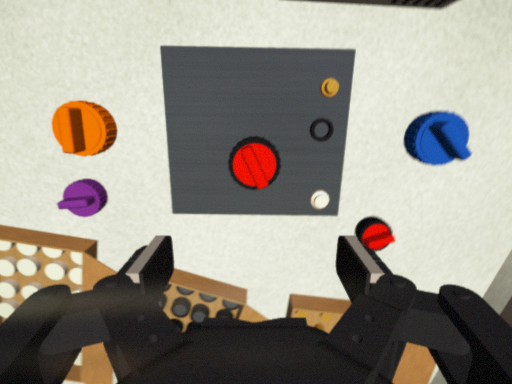

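The wrist picture shows the cap at px (254,163), with its bar running from about (246,145) to (263,187). Here's an enlarged crop to measure it.

```bash
python3 -c "
import cv2
a=cv2.imread('pics/w1.png');cv2.imwrite('pics/w1c.png',cv2.resize(a[130:200,215:295],(640,560),interpolation=cv2.INTER_CUBIC))"
```

```text
(no output)
```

View pics/w1c.png

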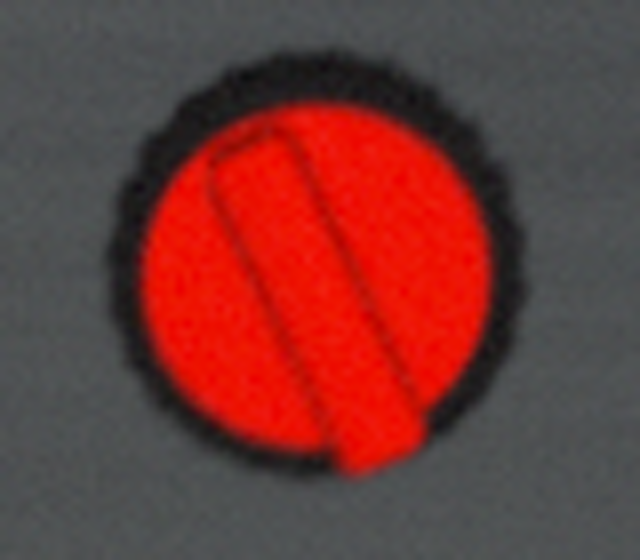

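The crop shows the bar-top corners at crop px (212,162), (285,132), (425,430) and (345,472), and the disc centred at about (317,277).

```bash
python3 - <<'E'
from h import *
p=ctrl.read_camera("wrist")
K=[ray(p,215+u/8,130+v/8,.059)[:2] for u,v in((212,162),(285,132),(425,430),(345,472))]
K=np.array(K); print(np.round(K,4)); print("centre",K.mean(0),"len",np.linalg.norm(K[1]-K[2]),np.linalg.norm(K[0]-K[3]),"w",np.linalg.norm(K[0]-K[1]),np.linalg.norm(K[2]-K[3]))
d=(K[2]-K[1])+(K[3]-K[0]); a=np.degrees(np.arctan2(d[1],d[0])); print("bar",a)
print("disc",ray(p,215+317/8,130+277/8,.032))
go([*K.mean(0),.0555],a+90)
E
```

```text
[[ 0.5138 -0.2348]
 [ 0.5226 -0.2278]
 [ 0.5545 -0.2643]
 [ 0.545  -0.2737]]
centre [ 0.53396704 -0.25017265] len 0.04839601353496278 0.049854556674585014 w 0.011277720825863391 0.013448159783241292
bar -50.07423869097684
disc [ 0.53422148 -0.25167945  0.032     ]
now [ 0.5352 -0.2565  0.2531] q [-0.62  0.11  1.78 -0.    1.25 -0.9 ] shift mm [  6.4   0.7 197.6]
closing dir world deg 15.9
0 rotvec [ -0.  -0. -24.]
180 rotvec [ -0.   0. 156.]
-180 rotvec [ -0.   0. 156.]
```

Converted, 196 mm / 1000 = 0.196, 4.5 mm / 1000 = 0.0045, -24 degrees / 90 = -0.2667.

Call:
send_rows:
  rows: "0 0 -0.1111 0.0045 -0.0004 0.04 0; 0 0 -0.2222 0.0045 -0.0004 0.08 0; 0 0 -0.2667 0.0045 -0.0004 0.12 0; 0 0 -0.2667 0.0045 -0.0004 0.15 0; 0 0 -0.2667 0.0045 -0.0004 0.175 0; 0 0 -0.2667 0.0045 -0.0004 0.19 0; 0 0 -0.2667 0.0045 -0.0004 0.196 0; 0 0 -0.2667 0.0045 -0.0004 0.196 0"

```text
time: 3.1
eef_pos: [0.5335, -0.2536, 0.0577]
tcp_rot: [0.424, 0.906, -0.0, 0.0]
contact_force: [-0.9, -0.6, -0.2]
opening: 0.496
finger_force: 0.0
```

```bash
python3 - <<'E'
from h import *
st()
p=ctrl.read_camera("wrist"); save(p,"w2")
go([.534,-.2515,.057],40)
E
```

```text
time 3.1
qpos [-0.615  0.339  1.905 -0.     0.897 -1.311]
dq [ 0.007 -0.013 -0.008 -0.     0.002 -0.001]
joint_efforts [-1.1800e-01 -3.6220e+01 -2.3152e+01 -4.0000e-03 -1.0000e-02  1.0000e-03]
eef_pos [ 0.534 -0.254  0.058]
tcp_rot [ 0.424  0.906 -0.     0.   ]
contact_force [-0.859 -0.587 -0.238]
wrist_torque [-0.03   0.008 -0.031]
finger_force 0.0
opening 0.496
now [ 0.5339 -0.2536  0.0583] q [-0.61  0.34  1.9  -0.    0.9  -1.31] shift mm [1.6 1.4 1.3]
closing dir world deg 39.9
0 rotvec [ 0.   0.1 -0.1]
180 rotvec [ 1.000e-01 -0.000e+00  1.799e+02]
-180 rotvec [ 1.000e-01 -0.000e+00  1.799e+02]
```

View pics/w2.png

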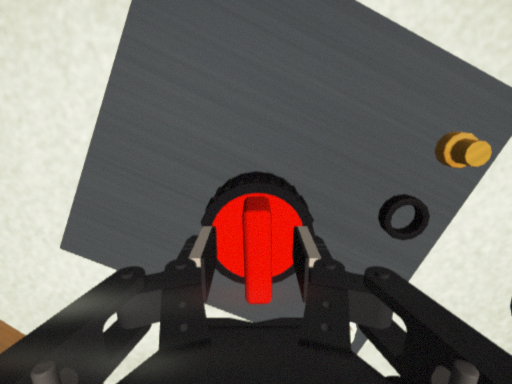

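The bar (px 245–271 wide, rows 197–303) stands centred and parallel between the pads, so I'll close on it.

Converted, -140 mm / 1000 = -0.14, -80 mm / 1000 = -0.08.

Call:
send_rows:
  rows: "0 0 0 0 0 0 -1; 0 0 0 0 0 0 -1; 0 0 0 0 0 0 -1; 0 0 0 0 0 0 -1; 0 0 0 0 0 -0.01 -1; 0 0 0 0 0 -0.04 -1; 0 0 0 0 0 -0.08 -1; 0 0 0 0 0 -0.14 -1"
  grip_force: 50

```text
time: 4.15
eef_pos: [0.5314, -0.2518, 0.1956]
tcp_rot: [0.424, 0.906, 0.001, -0.003]
contact_force: [0.8, -0.8, -0.7]
opening: 0.154
finger_force: 49.8
```

```bash
python3 - <<'E'
from h import *
st()
p=ctrl.read_camera("wrist"); save(p,"w3")
go([.5643,.0200,.250],40)
E
```

```text
time 4.15
qpos [-0.615  0.154  1.842 -0.     1.152 -1.311]
dq [-0.001 -0.581 -0.345 -0.     0.869 -0.001]
joint_efforts [ 2.6500e-01 -3.2300e+01 -2.6504e+01 -2.0000e-03 -3.3000e-01  0.0000e+00]
eef_pos [ 0.531 -0.252  0.196]
tcp_rot [ 0.424  0.906  0.001 -0.003]
contact_force [ 0.845 -0.809 -0.666]
wrist_torque [-0.066 -0.057 -0.002]
finger_force 49.786
opening 0.154
now [ 0.536  -0.2547  0.2073] q [-0.61  0.14  1.83 -0.    1.16 -1.31] shift mm [192.1 198.  -44.2]
closing dir world deg 39.9
0 rotvec [ 0.2  0.6 -0.1]
180 rotvec [  1.   -0.2 179.9]
-180 rotvec [  1.   -0.2 179.9]
```

View pics/w3.png

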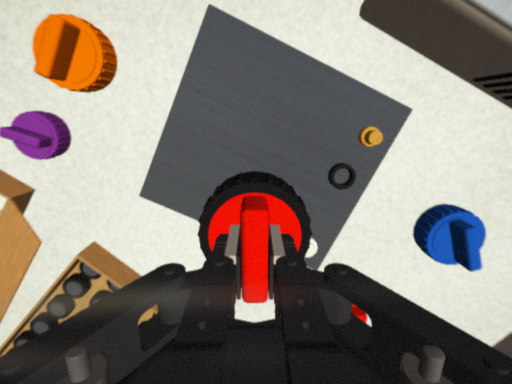

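The cap is held upright: bar pinched at px (255,250), and the mat now empty of it. Next I'll move to a viewing spot beside the neck.

Converted, 205 mm / 1000 = 0.205, 110 mm / 1000 = 0.11, 80 degrees / 90 = 0.8889.

Call:
send_rows:
  rows: "0 0 0.1111 0 0 -0.04 -1; 0 0 0.2222 0.02 0.01 -0.08 -1; 0 0 0.3333 0.055 0.03 -0.08 -1; 0 0 0.4444 0.095 0.05 -0.08 -1; 0 0 0.5556 0.135 0.07 -0.08 -1; 0 0 0.6667 0.17 0.09 -0.08 -1; 0 0 0.7778 0.195 0.105 -0.08 -1; 0 0 0.8889 0.205 0.11 -0.08 -1"

```text
time: 5.2
eef_pos: [0.4853, -0.0234, 0.2766]
tcp_rot: [0.908, 0.42, -0.001, -0.001]
contact_force: [0.4, -0.7, -1.7]
opening: 0.154
finger_force: 49.9
```

Converted, 20 degrees / 90 = 0.2222.

Call:
send_rows:
  rows: "0 0 0.1111 0 0 0 -1; 0 0 0.2222 0 0 0 -1; 0 0 0.2222 0 0 0 -1; 0 0 0.2222 0 0 0 -1"

```text
time: 5.7
eef_pos: [0.4861, -0.0251, 0.2769]
tcp_rot: [0.966, 0.259, -0.0, -0.0]
contact_force: [1.1, -0.3, -1.5]
opening: 0.15
finger_force: 49.8
```

```bash
python3 - <<'E'
from h import *
P=[ctrl.get_state()["eef_pos"]]
p=ctrl.read_camera("wrist"); save(p,"w4");
for i in range(3):
    P.append(ctrl.get_state()["eef_pos"]); q=ctrl.read_camera("wrist"); 
    for r in ctrl.look_for(q,"neck_rim")[:1]: print(r["p"],w(q,r["position"]))
print(np.round(P,4)); s=px(p,[.564,.02,.1405]);print(s)
go([.564,.02,.25],-60)
u,v=int(s[0]),int(s[1])
c=p["color"][max(v-60,0):v+60,max(u-70,0):u+70,::-1]; print(max(v-60,0),max(u-70,0),c.shape)
cv2.imwrite("pics/w4c.png",cv2.resize(c,None,fx=5,fy=5,interpolation=cv2.INTER_CUBIC))
E
```

```text
0.81 [0.54234865 0.07836502 0.11099424 1.        ]
0.64 [0.54149592 0.07636233 0.10922653 1.        ]
0.82 [0.54369471 0.07936248 0.11169655 1.        ]
[[ 0.4861 -0.0251  0.2769]
 [ 0.4861 -0.0252  0.277 ]
 [ 0.4863 -0.0252  0.2772]
 [ 0.4863 -0.0252  0.2773]]
[253.2  86.1]
now [ 0.4864 -0.0252  0.2773] q [-0.26 -0.16  2.    0.    1.3   0.79] shift mm [89.8 -0.5 27.3]
closing dir world deg -60.1
0 rotvec [-0.  -0.  -0.1]
180 rotvec [ -0.    0.  179.9]
-180 rotvec [ -0.    0.  179.9]
26 183 (120, 140, 3)
```

View pics/w4c.png

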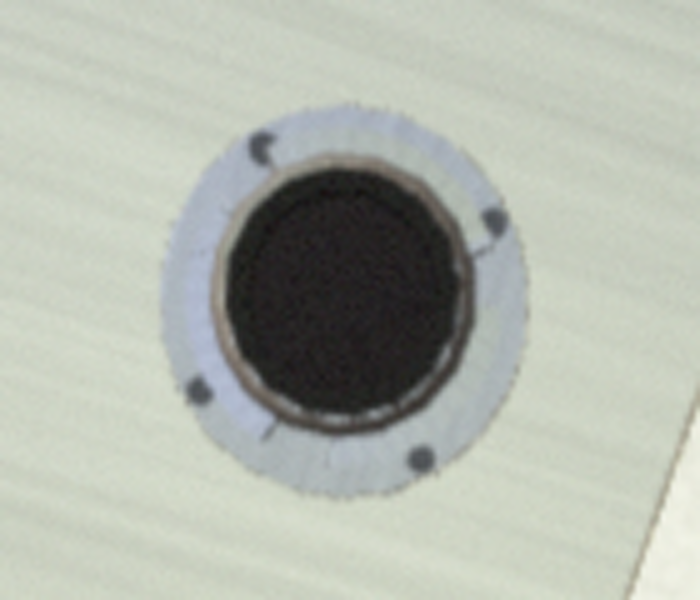

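The crop shows the neck: black seal-ring disc centred at crop px (343.5,290), metal rim (342.5,292), flange (343.5,300).

```bash
python3 - <<'E'
from h import *
q=ctrl.read_camera("wrist")
f=lambda u,v,z:np.round(ray(q,183+u/5,26+v/5,z),4)
for z in(.1405,.145): print(z,f(343.5,290,z),"diam",f(462,290,z)[:2]-f(225,290,z)[:2])
print("rim",f(342.5,292,.1405),"flange",f(343.5,300,.111))
t=ctrl.read_camera("top"); g=cv2.cvtColor(t["color"],cv2.COLOR_RGB2GRAY)[155:185,195:230]
_,b=cv2.threshold(g,70,255,cv2.THRESH_BINARY_INV); n,l,s,c=cv2.connectedComponentsWithStats(b); i=1+np.argmax(s[1:,4]); print(s[i],c[i]+[195,155],ray(t,*(c[i]+[195.0,155]),.145))
E
```

```text
0.1405 [0.5654 0.0218 0.1405] diam [ 0.0207 -0.036 ]
0.145 [0.5651 0.0216 0.145 ] diam [ 0.0204 -0.0354]
rim [0.565  0.0218 0.1405] flange [0.5658 0.0224 0.111 ]
[  0   6  35  24 683] [210.3806735  174.23718887] [0.54906741 0.02228956 0.145     ]
```

```bash
python3 - <<'E'
from h import *
q=ctrl.read_camera("wrist"); s=ctrl.get_state()
Rt=R.from_quat(s["tcp_rot"]); zt=s["eef_pos"][2]
im=q["color"].astype(int); m=((im[...,0]>130)&(im[...,1]<60)&(im[...,2]<60)); m[:, :150]=0; m[:,380:]=0; m[:150]=0
v,u=np.nonzero(m); print("red box",u.min(),u.max(),v.min(),v.max())
for vv in range(v.min(),v.min()+50,6):
    uu=u[v==vv]; print(vv,uu.min(),uu.max())
# disc boundary: fit circle to first-red rows / left-right ends, rows above 225, on plane z=disc
pts=[]
for vv in range(v.min(),v.min()+45):
    uu=u[v==vv]
    for x in(uu.min()-.5,uu.max()+.5): pts.append(Rt.inv().apply(ray(q,x,vv,zt-.0255)-s["eef_pos"])[:2])
pts=np.array(pts)*1000
A=np.c_[2*pts,np.ones(len(pts))]; c=np.linalg.lstsq(A,(pts**2).sum(1),rcond=None)[0]; print("disc centre tool mm",c[:2],"r",np.sqrt(c[2]+c[0]**2+c[1]**2))
E
```

```text
red box 208 301 192 301
192 253 255
198 231 277
204 222 286
210 217 292
216 213 296
222 210 298
228 209 300
234 208 301
240 208 300
disc centre tool mm [-0.85969561  0.92259031] r 27.2358328593596
```

Converted, 91.6 mm / 1000 = 0.0916, -1.6 mm / 1000 = -0.0016.

Call:
send_rows:
  rows: "0 0 0 0.025 -0.0004 0 -1; 0 0 0 0.06 -0.001 0 -1; 0 0 0 0.085 -0.0015 0 -1; 0 0 0 0.0916 -0.0016 0.02 -1; 0 0 0 0.0916 -0.0016 0.045 -1; 0 0 0 0.0916 -0.0016 0.065 -1; 0 0 0 0.0916 -0.0016 0.072 -1; 0 0 0 0.0916 -0.0016 0.072 -1"

```text
time: 7.2
eef_pos: [0.5646, 0.0217, 0.2048]
tcp_rot: [0.966, 0.258, -0.001, -0.0]
contact_force: [-0.3, 0.6, -0.6]
opening: 0.149
finger_force: 49.8
```

```bash
python3 - <<'E'
from h import *
st(); go([.565,.0218,.205],-60)
p=ctrl.read_camera("scene"); u,v=px(p,[.565,.0218,.15]).astype(int)
cv2.imwrite("pics/s2.png",cv2.resize(p["color"][v-50:v+50,u-65:u+65,::-1],None,fx=6,fy=6,interpolation=cv2.INTER_CUBIC))
E
```

```text
time 7.2
qpos [-0.141  0.091  1.894 -0.     1.157  0.908]
dq [ 0.003 -0.016 -0.031 -0.001  0.005  0.001]
joint_efforts [-1.2000e-02 -3.1608e+01 -2.7935e+01 -1.0000e-03 -4.0000e-03 -0.0000e+00]
eef_pos [0.565 0.022 0.205]
tcp_rot [ 0.966  0.258 -0.001 -0.   ]
contact_force [-0.306  0.556 -0.625]
wrist_torque [ 0.045 -0.009 -0.011]
finger_force 49.807
opening 0.149
now [0.5646 0.0217 0.2048] q [-0.14  0.09  1.89 -0.    1.16  0.91] shift mm [ 0.4  0.1 -0.2]
closing dir world deg -60.1
0 rotvec [-0.   0.1 -0.1]
180 rotvec [1.000e-01 1.000e-01 1.799e+02]
-180 rotvec [1.000e-01 1.000e-01 1.799e+02]
```

View pics/s2.png

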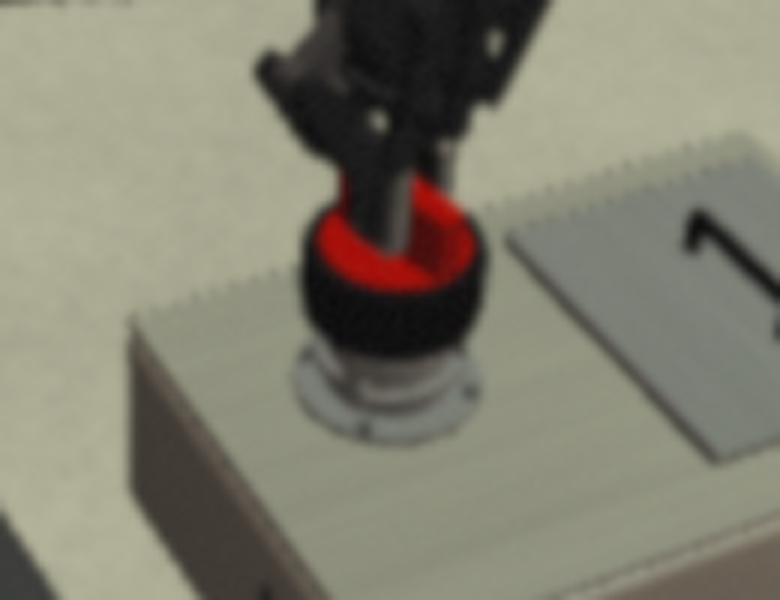

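The scene crop shows the cap (px 303–488 across) right over the flange (px 293–482). I'll check that offset against the projection.

```bash
python3 - <<'E'
from h import *
p=ctrl.read_camera("scene"); u0,v0=px(p,[.565,.0218,.15]).astype(int)
for P in([.565,.0218,.111],[.565,.0218,.17],[.565,.0248,.17],[.565,.0218,.12]):
    a=px(p,P); print(P,(a-[u0-65,v0-50])*6)
E
```

```text
[0.565, 0.0218, 0.111] [384.  382.2]
[0.565, 0.0218, 0.17] [395.4 261. ]
[0.565, 0.0248, 0.17] [403.2 259.8]
[0.565, 0.0218, 0.12] [385.8 364.8]
```

Converted, 16 mm / 1000 = 0.016, 15 mm / 1000 = 0.015.

Call:
send_rows:
  rows: "0 0 0 0.001 -0.0004 0.003 -1; 0 0 0 0.001 -0.0004 0.006 -1; 0 0 0 0.001 -0.0004 0.009 -1; 0 0 0 0.001 -0.0004 0.011 -1; 0 0 0 0.001 -0.0004 0.013 -1; 0 0 0 0.001 -0.0004 0.015 -1; 0 0 0 0.001 -0.0004 0.016 -1; 0 0 0 0.001 -0.0004 0.016 -1"

```text
time: 8.3
eef_pos: [0.5655, 0.0227, 0.1892]
tcp_rot: [0.966, 0.258, -0.0, -0.0]
contact_force: [-0.8, -0.0, -1.2]
opening: 0.151
finger_force: 49.8
```

Converted, 5 mm / 1000 = 0.005, 4 mm / 1000 = 0.004.

Call:
send_rows:
  rows: "0 0 0 0 0 0.002 -1; 0 0 0 0 0 0.003 -1; 0 0 0 0 0 0.004 -1; 0 0 0 0 0 0.005 -1; 0 0 0 0 0 0.005 -1"

```text
time: 8.93
eef_pos: [0.5657, 0.0227, 0.1857]
tcp_rot: [0.966, 0.258, -0.0, 0.0]
contact_force: [-2.9, 0.3, 4.4]
opening: 0.149
finger_force: 50.9
```

Converted, 1 mm / 1000 = 0.001, -2.5 degrees / 90 = -0.0278.

Call:
send_rows:
  rows: "0 0 -0.0278 0 0 0.001 -1; 0 0 -0.0556 0 0 0.001 -1; 0 0 -0.0833 0 0 0.001 -1; 0 0 -0.1111 0 0 0.001 -1"

```text
time: 9.43
eef_pos: [0.566, 0.025, 0.1852]
tcp_rot: [0.94, 0.341, 0.001, -0.003]
contact_force: [-2.1, 6.9, 7.8]
opening: 0.152
finger_force: 51.0
```

```bash
cat > f.py <<'E'
from h import *
s=ctrl.get_state(); e=R.from_quat(s["tcp_rot"]); y=e.apply([0,1,0])
print("z",np.round(s["eef_pos"],4),"F",np.round(s["contact_force"],1),"M",np.round(s["wrist_torque"],2),"yaw",round(np.degrees(np.arctan2(y[1],y[0])),1),"tilt",np.round(np.degrees(e.apply([0,0,1])[:2]),2),"q6",round(s["qpos"][5],2))
E
python3 f.py
```

```text
z [0.566  0.025  0.1852] F [-2.1  6.9  7.8] M [ 1.31  0.75 -0.16] yaw -50.2 tilt [0.05 0.35] q6 0.73
```

Converted, -1.9 mm / 1000 = -0.0019, 0.9 mm / 1000 = 0.0009.

Call:
send_rows:
  rows: "0 0 0 0.0009 -0.0019 0 -1; 0 0 0 0.0009 -0.0019 0 -1"

```text
time: 9.68
eef_pos: [0.5659, 0.0255, 0.1852]
tcp_rot: [0.94, 0.341, 0.001, -0.0]
contact_force: [-1.4, 1.9, 6.1]
opening: 0.152
finger_force: 50.8
```

```bash
python3 f.py
```

```text
z [0.5659 0.0255 0.1852] F [-1.4  1.9  6.1] M [ 0.35  0.55 -0.06] yaw -50.1 tilt [0.13 0.08] q6 0.74
```

Converted, -0.5 mm / 1000 = -0.0005, 0.1 mm / 1000 = 0.0001, -10 degrees / 90 = -0.1111.

Call:
send_rows:
  rows: "0 0 -0.0278 0.0001 -0.0005 0.0005 -1; 0 0 -0.0556 0.0001 -0.0005 0.0005 -1; 0 0 -0.0833 0.0001 -0.0005 0.0005 -1; 0 0 -0.1111 0.0001 -0.0005 0.0005 -1"

```text
time: 10.18
eef_pos: [0.5648, 0.0247, 0.184]
tcp_rot: [0.906, 0.422, -0.001, 0.001]
contact_force: [-4.2, -1.9, 5.5]
opening: 0.151
finger_force: 50.7
```

```bash
python3 f.py
```

```text
z [0.5648 0.0247 0.184 ] F [-4.2 -1.9  5.5] M [-0.47  0.76 -0.14] yaw -40.0 tilt [-0.03 -0.1 ] q6 0.56
```

Converted, -0.9 mm / 1000 = -0.0009, -0.5 mm / 1000 = -0.0005, -10 degrees / 90 = -0.1111.

Call:
send_rows:
  rows: "0 0 -0.0278 -0.0009 -0.0005 0.0005 -1; 0 0 -0.0556 -0.0009 -0.0005 0.0005 -1; 0 0 -0.0833 -0.0009 -0.0005 0.0005 -1; 0 0 -0.1111 -0.0009 -0.0005 0.0005 -1"

```text
time: 10.68
eef_pos: [0.5651, 0.0253, 0.1846]
tcp_rot: [0.866, 0.499, 0.002, 0.0]
contact_force: [-2.4, 2.3, 6.0]
opening: 0.152
finger_force: 50.9
```

```bash
python3 f.py
```

```text
z [0.5651 0.0253 0.1846] F [-2.4  2.3  6. ] M [ 0.35  0.47 -0.15] yaw -30.1 tilt [0.2  0.07] q6 0.39
```

Converted, -0.5 mm / 1000 = -0.0005, -2.5 degrees / 90 = -0.0278.

Call:
send_rows:
  rows: "0 0 -0.0278 0 -0.0005 0 -1; 0 0 -0.0556 0 -0.0005 0 -1; 0 0 -0.0833 0 -0.0005 0 -1; 0 0 -0.1111 0 -0.0005 0 -1"

```text
time: 11.18
eef_pos: [0.5638, 0.0251, 0.1824]
tcp_rot: [0.819, 0.573, 0.001, 0.0]
contact_force: [-0.1, 0.7, -1.8]
opening: 0.153
finger_force: 49.8
```

```bash
python3 f.py
```

```text
z [0.5638 0.0251 0.1824] F [-0.1  0.7 -1.8] M [ 0.01 -0.04 -0.01] yaw -20.0 tilt [ 0.09 -0.  ] q6 0.21
```

Converted, 4 mm / 1000 = 0.004, 3 mm / 1000 = 0.003.

Call:
send_rows:
  rows: "0 0 0 0 0 0.001 -1; 0 0 0 0 0 0.002 -1; 0 0 0 0 0 0.003 -1; 0 0 0 0 0 0.004 -1; 0 0 0 0 0 0.004 -1"

```text
time: 11.8
eef_pos: [0.5641, 0.0252, 0.1818]
tcp_rot: [0.82, 0.573, 0.0, 0.0]
contact_force: [-5.9, 1.8, 13.0]
opening: 0.153
finger_force: 51.8
```

```bash
python3 f.py
```

```text
z [0.5641 0.0252 0.1818] F [-5.9  1.8 13. ] M [ 0.13  1.11 -0.03] yaw -20.1 tilt [ 0.06 -0.01] q6 0.22
```

Converted, -1.5 mm / 1000 = -0.0015, -6 degrees / 90 = -0.0667.

Call:
send_rows:
  rows: "0 0 0 0 0 -0.0015 -1; 0 0 -0.0222 0 0 -0.0015 -1; 0 0 -0.0444 0 0 -0.0015 -1; 0 0 -0.0667 0 0 -0.0015 -1"

```text
time: 12.3
eef_pos: [0.5646, 0.0246, 0.1822]
tcp_rot: [0.789, 0.615, 0.001, 0.001]
contact_force: [-1.5, -0.6, 8.2]
opening: 0.157
finger_force: 51.0
```

```bash
python3 f.py
```

```text
z [0.5646 0.0246 0.1822] F [-1.5 -0.6  8.2] M [-0.19  0.41 -0.25] yaw -14.1 tilt [ 0.18 -0.06] q6 0.11
```

Converted, -0.5 mm / 1000 = -0.0005, -6 degrees / 90 = -0.0667.

Call:
send_rows:
  rows: "0 0 -0.0222 0 0 -0.0005 -1; 0 0 -0.0444 0 0 -0.0005 -1; 0 0 -0.0667 0 0 -0.0005 -1"

```text
time: 12.68
eef_pos: [0.5647, 0.0247, 0.1825]
tcp_rot: [0.756, 0.655, 0.001, 0.001]
contact_force: [-1.8, -0.6, 6.4]
opening: 0.151
finger_force: 51.0
```

```bash
python3 f.py
```

```text
z [0.5647 0.0247 0.1825] F [-1.8 -0.6  6.4] M [-0.12  0.41 -0.15] yaw -8.1 tilt [ 0.19 -0.05] q6 0.01
```

Converted, -1 mm / 1000 = -0.001, -0.9 mm / 1000 = -0.0009, -32 degrees / 90 = -0.3556.

Call:
send_rows:
  rows: "0 0 -0.0444 0 0 -0.0001 -1; 0 0 -0.0889 0 0 -0.0002 -1; 0 0 -0.1333 0 0 -0.0003 -1; 0 0 -0.1778 0 0 -0.0005 -1; 0 0 -0.2222 0 0 -0.0007 -1; 0 0 -0.2667 0 0 -0.0008 -1; 0 0 -0.3111 0 0 -0.0009 -1; 0 0 -0.3556 0 0 -0.001 -1"

```text
time: 13.68
eef_pos: [0.5648, 0.0247, 0.184]
tcp_rot: [0.545, 0.838, 0.001, 0.002]
contact_force: [-3.1, 0.1, 8.7]
opening: 0.153
finger_force: 51.2
```

```bash
python3 f.py
```

```text
z [0.5648 0.0247 0.184 ] F [-3.1  0.1  8.7] M [-0.13  0.53 -0.2 ] yaw 23.9 tilt [ 0.2  -0.05] q6 -0.55
```

Converted, -1.5 mm / 1000 = -0.0015, -1.4 mm / 1000 = -0.0014, -30 degrees / 90 = -0.3333.

Call:
send_rows:
  rows: "0 0 -0.0444 0.0002 -0.0005 -0.0002 -1; 0 0 -0.0889 0.0002 -0.0005 -0.0004 -1; 0 0 -0.1333 0.0002 -0.0005 -0.0006 -1; 0 0 -0.1778 0.0002 -0.0005 -0.0008 -1; 0 0 -0.2222 0.0002 -0.0005 -0.001 -1; 0 0 -0.2667 0.0002 -0.0005 -0.0012 -1; 0 0 -0.3111 0.0002 -0.0005 -0.0014 -1; 0 0 -0.3333 0.0002 -0.0005 -0.0015 -1"

```text
time: 14.68
eef_pos: [0.5644, 0.0247, 0.1855]
tcp_rot: [0.31, 0.951, 0.0, 0.002]
contact_force: [-1.7, -1.1, 7.6]
opening: 0.153
finger_force: 51.0
```

```bash
python3 f.py
```

```text
z [0.5644 0.0247 0.1855] F [-1.7 -1.1  7.6] M [-0.15  0.35 -0.17] yaw 53.9 tilt [ 0.24 -0.05] q6 -1.08
```

Converted, 0.5 mm / 1000 = 0.0005, -8 degrees / 90 = -0.0889.

Call:
send_rows:
  rows: "0 0 -0.0222 0 0 0.0005 -1; 0 0 -0.0444 0 0 0.0005 -1; 0 0 -0.0667 0 0 0.0005 -1; 0 0 -0.0889 0 0 0.0005 -1; 0 0 -0.0889 0 0 0.0005 -1"

```text
time: 15.3
eef_pos: [0.5648, 0.0253, 0.1855]
tcp_rot: [0.243, 0.97, 0.001, 0.002]
contact_force: [-1.3, 1.6, 7.6]
opening: 0.158
finger_force: 51.3
```

```bash
python3 f.py
```

```text
z [0.5648 0.0253 0.1855] F [-1.3  1.6  7.6] M [ 0.31  0.34 -0.09] yaw 61.8 tilt [0.31 0.04] q6 -1.21
```

Converted, -4 degrees / 90 = -0.0444.

Call:
send_rows:
  rows: "0 0 -0.0222 0 0 0 -1; 0 0 -0.0444 0 0 0 -1; 0 0 -0.0444 0 0 0 -1"

```text
time: 15.68
eef_pos: [0.5648, 0.0256, 0.1854]
tcp_rot: [0.21, 0.978, 0.001, 0.003]
contact_force: [-0.9, 3.1, 7.5]
opening: 0.15
finger_force: 51.2
```

```bash
python3 f.py
```

```text
z [0.5648 0.0256 0.1854] F [-0.9  3.1  7.5] M [ 0.5   0.26 -0.16] yaw 65.8 tilt [0.32 0.09] q6 -1.28
```

Converted, 0.8 mm / 1000 = 0.0008, 0.3 mm / 1000 = 0.0003, -3 degrees / 90 = -0.0333.

Call:
send_rows:
  rows: "0 0 -0.0167 0.0003 0.0008 0 -1; 0 0 -0.0333 0.0003 0.0008 0 -1; 0 0 -0.0333 0.0003 0.0008 0 -1"

```text
time: 16.05
eef_pos: [0.5648, 0.026, 0.1853]
tcp_rot: [0.184, 0.983, 0.001, 0.003]
contact_force: [-0.1, 1.3, 8.0]
opening: 0.152
finger_force: 51.1
```

```bash
python3 f.py
```

```text
z [0.5648 0.026  0.1853] F [-0.1  1.3  8. ] M [ 0.19  0.35 -0.11] yaw 68.8 tilt [0.3  0.01] q6 -1.34
```

Converted, -3 degrees / 90 = -0.0333.

Call:
send_rows:
  rows: "0 0 -0.0167 0 0 0 -1; 0 0 -0.0333 0 0 0 -1; 0 0 -0.0333 0 0 0 -1"

```text
time: 16.42
eef_pos: [0.5647, 0.0259, 0.1848]
tcp_rot: [0.158, 0.987, 0.0, 0.003]
contact_force: [0.6, 0.7, 6.2]
opening: 0.149
finger_force: 50.9
```

```bash
python3 f.py
```

```text
z [0.5647 0.0259 0.1848] F [0.6 0.7 6.2] M [ 0.08  0.22 -0.07] yaw 71.8 tilt [ 0.29 -0.01] q6 -1.39
```

Converted, 0.5 mm / 1000 = 0.0005, -2 degrees / 90 = -0.0222.

Call:
send_rows:
  rows: "0 0 -0.0111 0 0 0.0005 -1; 0 0 -0.0222 0 0 0.0005 -1; 0 0 -0.0222 0 0 0.0005 -1"

```text
time: 16.8
eef_pos: [0.5633, 0.0254, 0.1816]
tcp_rot: [0.14, 0.99, -0.001, 0.001]
contact_force: [2.3, -3.3, -0.6]
opening: 0.15
finger_force: 50.0
```

```bash
python3 f.py
```

```text
z [0.5633 0.0254 0.1816] F [ 2.3 -3.3 -0.6] M [-0.56 -0.4  -0.04] yaw 73.9 tilt [ 0.06 -0.07] q6 -1.42
```

Converted, 4 mm / 1000 = 0.004, 3 mm / 1000 = 0.003, -3 degrees / 90 = -0.0333.

Call:
send_rows:
  rows: "0 0 -0.0111 -0.0008 -0.0007 0.001 -1; 0 0 -0.0222 -0.0008 -0.0007 0.002 -1; 0 0 -0.0333 -0.0008 -0.0007 0.003 -1; 0 0 -0.0333 -0.0008 -0.0007 0.004 -1; 0 0 -0.0333 -0.0008 -0.0007 0.004 -1"

```text
time: 17.42
eef_pos: [0.5633, 0.0251, 0.1775]
tcp_rot: [0.114, 0.993, 0.0, -0.0]
contact_force: [0.8, -1.1, -0.6]
opening: 0.15
finger_force: 49.8
```

```bash
python3 f.py
```

```text
z [0.5633 0.0251 0.1775] F [ 0.8 -1.1 -0.6] M [-0.25 -0.15  0.  ] yaw 76.9 tilt [-0.04  0.01] q6 -1.48
```

Converted, 3 mm / 1000 = 0.003, 2 mm / 1000 = 0.002.

Call:
send_rows:
  rows: "0 0 0 0 0 0.001 -1; 0 0 0 0 0 0.002 -1; 0 0 0 0 0 0.003 -1; 0 0 0 0 0 0.003 -1"

```text
time: 17.92
eef_pos: [0.5634, 0.0251, 0.1751]
tcp_rot: [0.114, 0.993, 0.0, -0.0]
contact_force: [-1.8, 0.4, 2.6]
opening: 0.152
finger_force: 50.3
```

```bash
python3 f.py
```

```text
z [0.5634 0.0251 0.1751] F [-1.8  0.4  2.6] M [-0.13  0.37 -0.01] yaw 76.9 tilt [-0.04  0.01] q6 -1.48
```

Converted, 35 degrees / 90 = 0.3889.

Call:
send_rows:
  rows: "0 0 0.0444 0 0 0 -1; 0 0 0.0889 0 0 0 -1; 0 0 0.1333 0 0 0 -1; 0 0 0.1778 0 0 0 -1; 0 0 0.2222 0 0 0 -1; 0 0 0.2778 0 0 0 -1; 0 0 0.3333 0 0 0 -1; 0 0 0.3889 0 0 0 -1"

```text
time: 18.92
eef_pos: [0.5643, 0.025, 0.1754]
tcp_rot: [0.409, 0.913, 0.0, 0.001]
contact_force: [1.0, -0.2, 1.3]
opening: 0.151
finger_force: 50.2
```

```bash
python3 f.py
```

```text
z [0.5643 0.025  0.1754] F [ 1.  -0.2  1.3] M [-0.08 -0.07  0.07] yaw 41.7 tilt [ 0.13 -0.  ] q6 -0.86
```

Converted, 1 mm / 1000 = 0.001, 0.9 mm / 1000 = 0.0009, 32 degrees / 90 = 0.3556.

Call:
send_rows:
  rows: "0 0 0.0444 0 0 0.0001 -1; 0 0 0.0889 0 0 0.0003 -1; 0 0 0.1333 0 0 0.0004 -1; 0 0 0.1778 0 0 0.0005 -1; 0 0 0.2222 0 0 0.0007 -1; 0 0 0.2667 0 0 0.0008 -1; 0 0 0.3111 0 0 0.0009 -1; 0 0 0.3556 0 0 0.001 -1"

```text
time: 19.92
eef_pos: [0.5644, 0.025, 0.1747]
tcp_rot: [0.644, 0.765, 0.001, 0.001]
contact_force: [-0.0, -0.7, 3.3]
opening: 0.157
finger_force: 50.4
```

```bash
python3 f.py
```

```text
z [0.5644 0.025  0.1747] F [-0.  -0.7  3.3] M [-0.15 -0.02  0.04] yaw 9.8 tilt [ 0.15 -0.01] q6 -0.31
```

Converted, 0.7 mm / 1000 = 0.0007, 0.6 mm / 1000 = 0.0006, 20 degrees / 90 = 0.2222.

Call:
send_rows:
  rows: "0 0 0.0444 0 0 0.0002 -1; 0 0 0.0889 0 0 0.0004 -1; 0 0 0.1333 0 0 0.0006 -1; 0 0 0.1778 0 0 0.0007 -1; 0 0 0.2222 0 0 0.0007 -1"

```text
time: 20.55
eef_pos: [0.5646, 0.0249, 0.1743]
tcp_rot: [0.767, 0.641, 0.001, 0.001]
contact_force: [-0.2, -1.3, 3.2]
opening: 0.156
finger_force: 50.4
```

```bash
python3 f.py
```

```text
z [0.5646 0.0249 0.1743] F [-0.2 -1.3  3.2] M [-0.18  0.04  0.06] yaw -10.2 tilt [ 0.18 -0.02] q6 0.04
```

Converted, 0.3 mm / 1000 = 0.0003, 0.2 mm / 1000 = 0.0002, 6 degrees / 90 = 0.0667.

Call:
send_rows:
  rows: "0 0 0.0222 0 0 0.0002 -1; 0 0 0.0444 0 0 0.0003 -1; 0 0 0.0667 0 0 0.0003 -1; 0 0 0.0667 0 0 0.0003 -1"

```text
time: 21.05
eef_pos: [0.5643, 0.025, 0.1735]
tcp_rot: [0.799, 0.601, 0.001, 0.001]
contact_force: [2.6, 0.2, 4.6]
opening: 0.15
finger_force: 50.7
```

```bash
python3 f.py
```

```text
z [0.5643 0.025  0.1735] F [2.6 0.2 4.6] M [-0.17 -0.4   0.03] yaw -16.1 tilt [ 0.13 -0.01] q6 0.15
```

Converted, 3 degrees / 90 = 0.0333.

Call:
send_rows:
  rows: "0 0 0.0167 0 0 0 -1; 0 0 0.0333 0 0 0 -1; 0 0 0.0333 0 0 0 -1"

```text
time: 21.42
eef_pos: [0.564, 0.025, 0.1733]
tcp_rot: [0.815, 0.579, 0.001, 0.0]
contact_force: [1.8, -0.3, 5.8]
opening: 0.148
finger_force: 50.7
```

```bash
python3 f.py
```

```text
z [0.564  0.025  0.1733] F [ 1.8 -0.3  5.8] M [-0.14 -0.35 -0.01] yaw -19.2 tilt [ 0.08 -0.  ] q6 0.2
```

Converted, 3 degrees / 90 = 0.0333.

Call:
send_rows:
  rows: "0 0 0.0167 0 0 0 -1; 0 0 0.0333 0 0 0 -1; 0 0 0.0333 0 0 0 -1"

```text
time: 21.8
eef_pos: [0.5638, 0.0251, 0.1732]
tcp_rot: [0.83, 0.558, 0.0, 0.0]
contact_force: [1.1, -1.0, 6.8]
opening: 0.151
finger_force: 50.8
```

```bash
python3 f.py
```

```text
z [0.5638 0.0251 0.1732] F [ 1.1 -1.   6.8] M [-0.06 -0.34 -0.  ] yaw -22.2 tilt [0.05 0.01] q6 0.25
```

Converted, 3 degrees / 90 = 0.0333.

Call:
send_rows:
  rows: "0 0 0.0167 0 0 0 -1; 0 0 0.0333 0 0 0 -1; 0 0 0.0333 0 0 0 -1"

```text
time: 22.18
eef_pos: [0.5639, 0.0247, 0.1732]
tcp_rot: [0.844, 0.536, 0.0, 0.001]
contact_force: [1.2, -1.8, 5.0]
opening: 0.148
finger_force: 50.7
```

```bash
python3 f.py
```

```text
z [0.5639 0.0247 0.1732] F [ 1.2 -1.8  5. ] M [-0.35 -0.29  0.1 ] yaw -25.1 tilt [ 0.07 -0.06] q6 0.3
```

Converted, 3 degrees / 90 = 0.0333.

Call:
send_rows:
  rows: "0 0 0.0167 0 0 0 -1; 0 0 0.0333 0 0 0 -1; 0 0 0.0333 0 0 0 -1"

```text
time: 22.55
eef_pos: [0.564, 0.0241, 0.1732]
tcp_rot: [0.857, 0.515, -0.0, 0.001]
contact_force: [2.1, -4.2, 4.3]
opening: 0.152
finger_force: 51.3
```

```bash
python3 f.py
```

```text
z [0.564  0.0241 0.1732] F [ 2.1 -4.2  4.3] M [-0.67 -0.39  0.44] yaw -28.1 tilt [ 0.08 -0.14] q6 0.35
```

The moment rose from 0 to 0.44 N m at 105° with the cap at home height, so it's on its stop. Releasing now.

Converted, -120 mm / 1000 = -0.12, -110 mm / 1000 = -0.11.

Call:
send_rows:
  rows: "0 0 0 0 0 0 0; 0 0 0 0 0 0 0; 0 0 0 0 0 0 0; 0 0 0 0 0 -0.01 0; 0 0 0 0 0 -0.04 0; 0 0 0 0 0 -0.08 0; 0 0 0 -0.04 0 -0.11 0; 0 0 0 -0.08 0 -0.12 0"

```text
time: 23.55
eef_pos: [0.5264, -0.0462, 0.2966]
tcp_rot: [0.857, 0.515, 0.002, 0.002]
contact_force: [0.1, -0.5, -0.2]
opening: 0.503
finger_force: 0.0
```

```bash
python3 f.py; python3 - <<'E'
from h import *
p=ctrl.read_camera("scene"); q=ctrl.read_camera("wrist")
u,v=px(p,[.564,.025,.14]).astype(int)
print([ (px(p,[.564,.025,z])-[u-60,v-45])*5 for z in (.118,.147,.174)], px(q,[.564,.025,.147]))
a=cv2.resize(p["color"][v-45:v+45,u-60:u+60,::-1],(600,450),interpolation=cv2.INTER_CUBIC)
cv2.imwrite("pics/s3.png",a); save(q,"w5")
E
```

```text
z [ 0.5264 -0.0462  0.2966] F [ 0.1 -0.5 -0.2] M [-0.05 -0.04  0.02] yaw -28.0 tilt [ 0.3  -0.08] q6 0.21
[array([297. , 264.5]), array([302. , 215.5]), array([306.5, 168. ])] [252.   93.4]
```

View pics/s3.png

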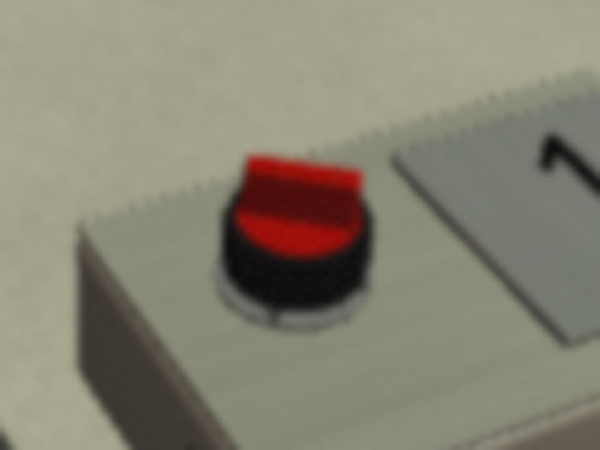

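The picture shows the cap level and low on the flange, with the bar-top centre at about (304,172) against (306,168) expected for home. The arm is clear, so I'm handing in.

```bash
python3 -c "
from plant import ctrl
print(ctrl.sign_off())"
```

```text
the job is handed in; nothing more can be done
None
```

The filler cap is closed: it dropped through its thread start, was screwed clockwise about 105° to its stop and let go. The job is handed in at about 24 s, and no verdict came back.

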